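# Centre-punch the drill spot of a sample tag

## Task

The metal tag blank clamped inside the marking jig needs its drill spot: take the spring-loaded centre punch out of its wooden stand, put its nose down the red-ringed guide hole and press it straight down on the blank, no harder than needed, until its hidden spring snaps (the red pin pops up out of the top). Then lift it out and put it back upright in the stand, fully home. Do not press on the guide plate or in the blue-ringed hole, and leave everything else on the bench alone.

Things in the scene. Friction and masses are not known exactly. Their poses are not given: they have to be found in the camera images.
- punch: spring-loaded centre punch, 120 to 200 g, upright in the stand at the start. Round steel sleeve, 18 mm wide, 100 mm long, blue band near the top. Origin: centre of the sleeve's lower end; z along the sleeve to its top. A brass nose, 8 mm wide, sticks out 38 mm below the origin (round end); pressed, it slides up into the sleeve against a hidden spring
- grip (a point): where to grip the punch: on the sleeve's axis, 62 mm above its lower end. Grip with 40 N or more so that it does not slip when pressed
- pin (a joint): red pin in the punch's top: 0 m flush; creeps up to 0.0035 while pressing and pops to 0.006 m when the spring snaps; sinks again when the nose springs out. Push on the nose: 2.5 N at once, rising to 13 or 14 N at about 10 mm of travel; then the spring snaps and the push falls below 10 N by 12 mm, where a hard stop makes it climb steeply
- stand: wooden stand, block 70 x 70 mm, 78 mm high, fixed. Origin: centre of its underside, z up. In its centre a square bore, 22 mm wide with a 3 mm chamfer, goes down to a shoulder 44 mm above the origin, on which the sleeve's lower end rests; below it a 15 mm square hole lets the nose through to the table
- jig: marking jig, fixed, 110 x 80 mm, 45 mm high: grey base, aluminium guide plate, a 10 mm tall black knob near each short side. Origin: centre of underside; x along the 110 mm. Guide holes 13 mm wide: red-ringed at y = +18 mm, blue-ringed at y = -18 mm. The steel tag blank lies inside, its face 6 to 18 mm below the plate's top (stock differs, feel for it). Over 23 N ruins it
- red_hole (a point): mouth of the red-ringed guide hole, on its axis at the guide plate's top (45 mm above the jig's underside); 13 mm wide with a 1.5 mm chamfer
- dish_green: bystander: clear dish of green seeds, 60 mm wide, 13 mm tall, origin centre of underside
- dish_brown: bystander: clear dish of brown seeds, 60 mm wide, 13 mm tall, origin centre of underside
- cob_red: bystander: red maize cob, 150 mm long, 42 mm thick, along its x, origin centre of underside
- cob_yellow: bystander: yellow and black maize cob, 150 mm long, 42 mm thick, along its x, origin centre of underside
- sample_jar: bystander: sample jar, 56 mm wide, 85 mm tall, origin centre of underside
- tweezers: bystander: steel tweezers lying flat, 120 mm long along its x, origin centre of underside

How it is judged:
By the outcome, as a careful person would: the job done as asked, in the order asked, and still so for the second after the job is handed in, with the robot touching nothing.
It also fails if it takes over 67 s, if anything falls off the work surface, if the arm or the gripper's body presses on something with over 40 N, if the wrist force passes 120 N, or if a joint passes its speed limit or range.

## Robot

A 7-joint arm with a two-finger parallel gripper is mounted at the origin on the work surface. World frame = base frame: x ahead of the robot, y to its left, z up, the work surface at z = 0. Lengths are in mm, angles in rad, forces in N, time in s.
With the tool pointing down it reaches from about 350 to 900 mm from the base axis. Payload 7.2 kg.
Tool frame: the origin (TCP) lies between the finger pads; the fingertips stand 17 mm ahead of it and the grasp point (between the pads) lies 2 mm behind it; z points along the fingers, y is the line along which they close (so a half turn about z gives the same grasp; the last joint's range is limited). The gripper opens to 85 mm and grips with 20 to 120 N. Pads are 22 mm wide; open, the fingers measure 114 mm over their backs; the gripper's body (76 mm by 85 mm) begins 54 mm behind the grasp point. The pads swing forward as they close: fully open they stand 13 mm farther back than shut.
Start: joints at [-1.265, 0.411, -0.013, 1.596, 0.006, 1.134, -0.082], TCP at [228.232, 581.841, 228.097] pointing down, gripper open.
Joint ranges: [-2.95, 2.95], [-0.29, 1.99], [-1.47, 1.44], [0.14, 2.54], [-1.03, 4.17], [0.13, 1.85], [-2.86, 2.86]. Speed limits (rad/s): [2.39, 2.39, 3.01, 3.01, 3.14, 3.14, 3.14].

## Interface

Orientations are given as a rotation vector (axis times angle).
In Python, from workcell import env gives the robot as it stands.
- The arm moves only by the shell command python3 -m pendant 'ROWS' [FORCE]. ROWS is a JSON list of rows, 1 to 10 of them, each written [[rx, ry, rz], [dx, dy, dz], opening]: a rotation vector rx, ry, rz in rad, then dx, dy, dz in mm, then the finger opening in mm; each row is the pose to reach, as a shift and turn from the pose commanded when the command began, along the tool's axes at that moment; what a row does not reach only later rows make up. A row lasts 1/8 s, in which the tool goes at most 62.5 mm and 0.188 rad, less where a joint would pass 70% of its speed; a pose out of reach is approached as far as the arm can. The fingers move at their own pace and stop on an object; FORCE is the grip in N (left out, the last holds). Time passes only in rows, so rows that do not move let the fingers close. It prints the time, the measured TCP pose, the force, the opening and the grip force at its end. Input that does not fit is refused with a message, and nothing moves.
- env.get_state(): the state, without advancing time (a new reading comes with each control period).
- env.camera(name): name is "side" or "top"; returns a dict with "img" (400x640x3 uint8, blue, green, red), "range_z" (400x640 float32, mm along the optical axis (not along the pixel's ray), 0 where there is no reading), "fx", "fy", "cx", "cy" (pixels), "R" (3x3) and "t" (3): a world point X has camera coordinates R X + t. Camera axes: x right, y down, z forward; pixel columns grow to the right and rows downward; lengths in mm; the calibration is good to about 2 mm. A picture is of the moment at which its call begins.
- env.hand_in(): hands the job in; it is judged then, once.
The state is a dict: "time_s": time; "qpos": joint angles; "qvel": joint speeds; "effort": joint torques, N m; "eef_pos": TCP position; "tcp_rot": TCP orientation; "ft_force": force on the tool from outside, world axes, zero at the start; "wrist_torque": the same for the moment, N m; "opening": finger opening in mm; "grip_force": force on a finger pad.
Only numpy, scipy, OpenCV 4.12 (cv2) and the standard library are available. Lean on these libraries where they do the work, as an engineer would, in place of code of your own. Each camera call takes 0.05 s, during which the arm holds its last target. There are 200 camera calls.

## Working session

There is one attempt and no reset: what is moved stays moved. The work goes in short steps, Python scripts to look and compute and a shell command to move; the robot and the scene stay as the last step left them, time stands still between calls to the robot, and variables do not carry over. Pictures are saved under pics/ and viewed, at most 10 in all, crops included, and the job is handed in when it is done.

```bash
mkdir -p pics
python3 - <<'E'
from workcell import env
import cv2,numpy as np
s=env.get_state();print({k:np.round(v,3) for k,v in s.items()})
for n in("top","side"):
    c=env.camera(n);np.savez(f"{n}0.npz",**c);cv2.imwrite(f"pics/{n}0.png",c["img"]);print(n,c["fx"],c["cx"],c["cy"],np.round(c["R"],3).tolist(),c["t"])
E
```

```text
{'time_s': np.float64(0.0), 'qpos': array([-1.265,  0.412, -0.013,  1.597,  0.006,  1.134, -0.082]), 'qvel': array([-0.001,  0.   ,  0.   ,  0.   , -0.   , -0.   ,  0.   ]), 'effort': array([ 0.0000e+00, -6.0061e+01,  6.8300e-01, -2.9941e+01,  1.4000e-02,
        1.1000e-02,  0.0000e+00]), 'eef_pos': array([228.101, 581.347, 227.224]), 'tcp_rot': array([-5.840e-01, -3.087e+00,  3.000e-03]), 'ft_force': array([0.524, 0.195, 0.223]), 'wrist_torque': array([-0.   , -0.022, -0.026]), 'grip_force': np.float64(0.0), 'opening': np.float64(85.565)}
top 476.35873657681896 316.43105280399607 195.72198609706228 [[0.004, -1.0, 0.005], [-0.974, -0.005, -0.226], [0.226, -0.004, -0.974]] [-1.01184762e-01  6.29420618e+02  1.50430845e+03]
side 433.14305575320077 314.07454032006797 192.56944637204762 [[0.903, -0.43, 0.016], [-0.309, -0.674, -0.671], [0.299, 0.601, -0.741]] [-540.54573105  251.70492791 1086.90695351]
```

View pics/top0.png

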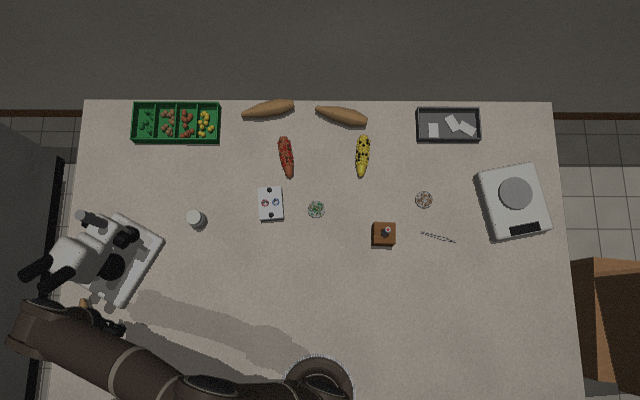

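View pics/side0.png

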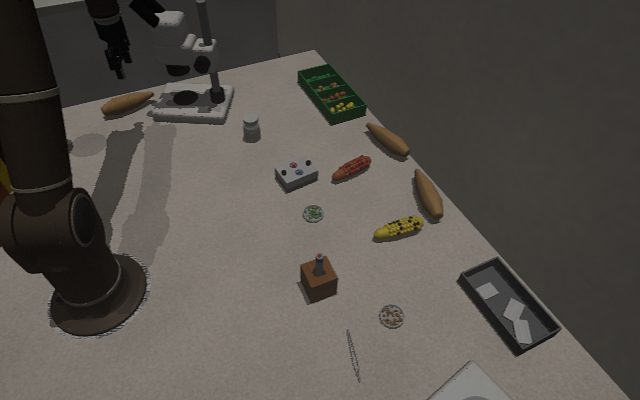

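The top view shows the jig at about (270,204), with its rings near (264,203) and (276,203), and the stand at (384,234). In the side view the jig is at (297,173) and the stand with the punch at (319,270). I'll zoom in on these four areas.

Run:
```python
import cv2,numpy as np
I={n:np.load(n+"0.npz")["img"] for n in("top","side")}
def crop(n,x,y): return cv2.convertScaleAbs(cv2.resize(I[n][y:y+50,x:x+66],(396,300),interpolation=cv2.INTER_CUBIC),alpha=1.5)
m=np.vstack([np.hstack([crop("top",240,180),crop("top",351,205)]),np.hstack([crop("side",264,148),crop("side",286,250)])])
cv2.imwrite("pics/m.png",m)
```

```text
(no output)
```

View pics/m.png

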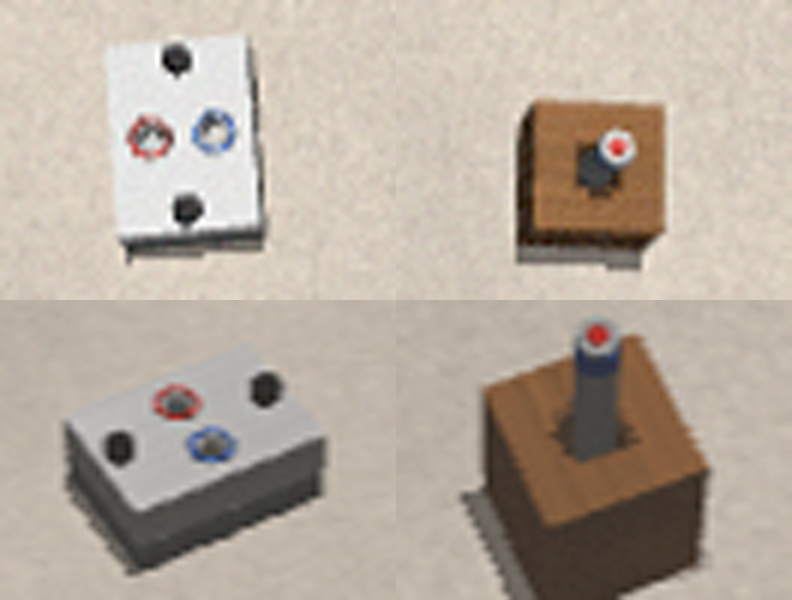

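Zoomed (factor 6): in the top view the red ring is at (265.0,202.8), the blue ring at (275.7,201.8) and the pin at (387.8,229.5). In the side view they are at (293.5,165.0), (299.3,172.0) and (319.5,255.8). I'll refine these by colour and triangulate.

```bash
cat > h.py <<'E'
import cv2,numpy as np
def cen(img,x,y,col,r=6):
    x0,y0=int(x)-r,int(y)-r
    p=img[y0:y0+2*r+1,x0:x0+2*r+1].astype(float);b,g,rr=p[...,0],p[...,1],p[...,2]
    w={"r":rr-np.maximum(b,g),"b":b-rr,"k":90-p.max(2)}[col]
    w=np.where(w>15,w,0);Y,X=np.mgrid[y0:y0+2*r+1,x0:x0+2*r+1]
    return np.array([(w*X).sum(),(w*Y).sum()])/w.sum()
def P(c): return np.array([[c["fx"],0,c["cx"]],[0,c["fy"],c["cy"]],[0,0,1]])@np.c_[c["R"],c["t"]]
def proj(c,X): q=P(c)@np.r_[X,1];return q[:2]/q[2]
def tri(a,b,pa,pb):
    X=cv2.triangulatePoints(P(a),P(b),pa.reshape(2,1),pb.reshape(2,1))[:,0];X=X[:3]/X[3]
    return X,np.r_[proj(a,X)-pa,proj(b,X)-pb]
def onplane(c,p,z):
    d=c["R"].T@np.array([(p[0]-c["cx"])/c["fx"],(p[1]-c["cy"])/c["fy"],1]);o=-c["R"].T@np.array(c["t"])
    return o+d*(z-o[2])/d[2]
E
python3 - <<'E'
from h import *
np.set_printoptions(precision=1,suppress=True)
T,S=[dict(np.load(n+"0.npz")) for n in("top","side")]
for n,a,b,col,r,z in [("red",(265,202.8),(293.5,165),"r",6,45),("blue",(275.7,201.8),(299.3,172),"b",6,45),("pin",(387.8,229.5),(319.5,255.8),"r",3,144),
  ("kn1",(269.3,189.7),(308.3,162.7),"k",4,55),("kn2",(271.2,214.7),(284,172.5),"k",4,55)]:
    pa,pb=cen(T["img"],*a,col,r),cen(S["img"],*b,col,r);X,e=tri(T,S,pa,pb);print(n,pa,pb,X,e,"planes",onplane(T,pa,z),onplane(S,pb,z))
# stand top from range, top camera
for n,c,w in(("top",T,(355,215,410,255)),("jig",T,(250,180,295,225)),("sstand",S,(290,250,350,310)),("sjig",S,(265,148,330,198))):
    v,u=np.mgrid[w[1]:w[3],w[0]:w[2]];z=c["range_z"][v,u];ok=z>0;cc=np.c_[((u-c["cx"])/c["fx"]*z)[ok],((v-c["cy"])/c["fy"]*z)[ok],z[ok]]
    X=(cc-c["t"])@c["R"]
    h=78 if "st" in n or n=="top" else 45
    k=X[abs(X[:,2]-h)<5];print(n,len(k),np.median(k[:,2]),cv2.minAreaRect(k[:,:2].astype(np.float32)), "top",X[:,2].max(), X[X[:,2]>130].mean(0) if (X[:,2]>130).any() else "")
E
```

```text
red [264.1 202.8] [292.9 164.8] [610.5 178.6  43.1] [-0.   0.1  0.1 -0. ] planes [610.4 178.4  45. ] [609.4 176.9  45. ]
blue [275.2 201.5] [298.6 171.8] [614.  141.5  45.1] [-0.1  0.3  0.3 -0.1] planes [614.9 141.3  45. ] [612.9 141.6  45. ]
pin [387.3 228.2] [319.2 255.3] [ 508.5 -216.9  143.4] [-0.1  0.6  0.9 -0.3] planes [ 510.3 -217.2  144. ] [ 506. -217.  144.]
kn1 [268.8 189.7] [307.8 162.5] [654.3 163.4  48.8] [-0.   0.1  0.1 -0. ] planes [653.1 162.8  55. ] [651.2 157.6  55. ]
kn2 [270.6 214.8] [283.3 172.4] [568.7 155.   48.8] [-0.   0.1  0.1 -0. ] planes [567.7 154.4  55. ] [566.2 149.3  55. ]
top 338 78.88320707527058 ((508.39044189453125, -217.98590087890625), (69.383056640625, 71.5970230102539), 88.3626708984375) top 151.38448953910708 [ 506.8 -216.8  143.4]
jig 581 46.26420871221988 ((612.9808959960938, 158.68040466308594), (111.91740417480469, 80.29116821289062), 5.787013530731201) top 61.678240680451815 
sstand 620 77.51528846611134 ((506.69256591796875, -217.60519409179688), (72.53172302246094, 70.96015930175781), 87.89375305175781) top 146.91574299557922 [ 505.8 -220.1  141.1]
sjig 647 44.70534693979368 ((612.9959106445312, 158.12168884277344), (113.26420593261719, 84.89138793945312), 6.306617259979248) top 58.79138972690786
```

The measurements agree: red hole about (610.5,177), jig centre (613,158.4) with yaw about 6°, and stand/punch about (507.7,-217.6). The pin tops out at z≈144 and the stand top is at 78, as the text says. Next I'll work out the tool-axis distances.

```bash
cat > d.py <<'E'
import sys,json,numpy as np
from scipy.spatial.transform import Rotation as Ro
from workcell import env
s=env.get_state();R=Ro.from_rotvec(s["tcp_rot"]).as_matrix();p=np.array(s["eef_pos"])
print("t",round(float(s["time_s"]),2),"p",p.round(2),"ztool",R[:,2].round(4),"xt",R[:,0].round(3),"F",np.round(s["ft_force"],1),"op",round(float(s["opening"]),1),"grip",round(float(s["grip_force"]),1))
for a in sys.argv[1:]: w=np.array(json.loads(a));print(w,"->",(R.T@(w-p)).round(2))
E
python3 d.py '[228,400,250]' '[430,120,240]' '[507.7,-217.6,220]'
```

```text
t 0.1 p [228.09 581.43 227.32] ztool [-4.0e-04 -1.4e-03 -1.0e+00] xt [-0.931  0.365 -0.   ] F [-0.2  0.9  0.1] op 85.2 grip 0.0
[228 400 250] -> [ -66.16 -168.97  -22.43]
[430 120 240] -> [-356.44 -355.88  -12.14]
[ 507.7 -217.6  220. ] -> [-552.03 -641.78    8.29]
```

```bash
python3 -m pendant '[[[0,0,0],[-22,-56,-10],60],[[0,0,0],[-44,-112,-20],60],[[0,0,0],[-66,-169,-22],60],[[0,0,0],[-108,-196,-20],60],[[0,0,0],[-150,-223,-20],60],[[0,0,0],[-192,-250,-18],60],[[0,0,0],[-234,-277,-16],60],[[0,0,0],[-275,-303,-15],60],[[0,0,0],[-316,-330,-13],60],[[0,0,0],[-356,-356,-12],60]]' 60; python3 d.py '[507.7,-217.6,200]'
```

```text
time_s: 1.35
eef_pos: [430.2, 118.9, 240.0]
tcp_rot: [-0.584, -3.087, -0.0]
ft_force: [-0.2, -0.0, -0.8]
opening: 60.0
grip_force: 0.0
t 1.35 p [430.18 118.91 239.97] ztool [-1.e-04  1.e-04 -1.e+00] xt [-0.931  0.365  0.   ] F [-0.2 -0.  -0.8] op 60.0 grip 0.0
[ 507.7 -217.6  200. ] -> [-195.06 -284.97   39.93]
```

```bash
python3 -m pendant '[[[0,0,0],[-30,-44,6],60],[[0,0,0],[-60,-88,12],60],[[0,0,0],[-90,-132,18],60],[[0,0,0],[-120,-175,25],60],[[0,0,0],[-150,-219,31],60],[[0,0,0],[-175,-256,36],60],[[0,0,0],[-195,-285,40],60],[[0,0,0],[-195,-285,40],60]]'; python3 d.py '[507.7,-217.6,104]'
python3 - <<'E'
from workcell import env
import cv2,numpy as np
o=[]
for n,x,y in(("top",340,175),("side",280,190)):
    c=env.camera(n);o.append(cv2.resize(c["img"][y:y+100,x:x+100],(400,400),interpolation=cv2.INTER_CUBIC))
cv2.imwrite("pics/a.png",cv2.convertScaleAbs(np.hstack(o),alpha=1.5))
E
```

```text
time_s: 2.35
eef_pos: [506.4, -219.0, 199.4]
tcp_rot: [-0.59, -3.085, 0.003]
ft_force: [-0.8, 0.5, 0.5]
opening: 59.9
grip_force: 0.0
t 2.35 p [ 506.44 -219.03  199.44] ztool [-0.0013 -0.0015 -1.    ] xt [-0.929  0.369  0.001] F [-0.8  0.5  0.5] op 59.9 grip 0.0
[ 507.7 -217.6  104. ] -> [-0.71  1.97 95.44]
```

View pics/a.png

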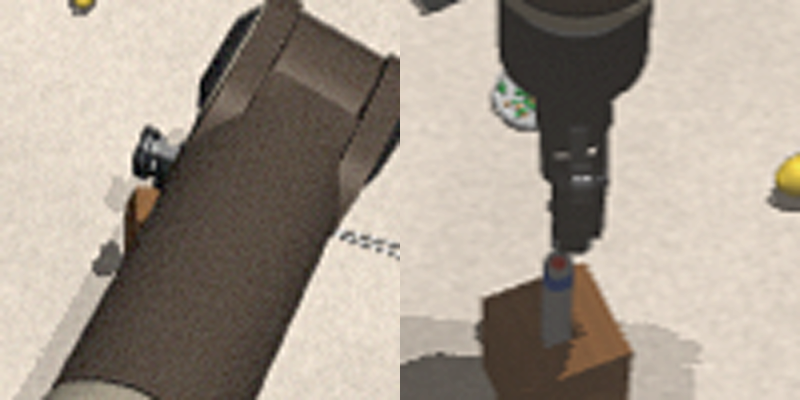

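The arm hides the punch in the top view. In the side view the fingers stand right above the punch top (crop (558,262)). I'll descend and check contact forces.

```bash
python3 -m pendant '[[[0,0,0],[0,0,30],60],[[0,0,0],[0,0,60],60],[[0,0,0],[0,0,85],60],[[0,0,0],[0,0,95],60],[[0,0,0],[0,0,95],60],[[0,0,0],[0,0,95],60]]'; python3 d.py '[507.7,-217.6,104]'
```

```text
time_s: 3.2
eef_pos: [507.8, -216.0, 106.1]
tcp_rot: [0.583, 3.086, 0.0]
ft_force: [0.6, -0.2, -0.6]
opening: 59.8
grip_force: 0.0
t 3.2 p [ 507.77 -216.02  106.08] ztool [ 1.5e-03 -2.0e-04 -1.0e+00] xt [-0.931  0.365 -0.001] F [ 0.6 -0.2 -0.6] op 59.8 grip 0.0
[ 507.7 -217.6  104. ] -> [-0.51 -1.5   2.08]
```

```bash
python3 -m pendant '[[[0,0,0],[-0.5,-1.5,2],60],[[0,0,0],[-0.5,-1.5,2],22],[[0,0,0],[-0.5,-1.5,2],22],[[0,0,0],[-0.5,-1.5,2],22],[[0,0,0],[-0.5,-1.5,2],10],[[0,0,0],[-0.5,-1.5,2],10],[[0,0,0],[-0.5,-1.5,2],10],[[0,0,0],[-0.5,-1.5,2],10]]' 60; python3 d.py
```

```text
time_s: 4.2
eef_pos: [507.1, -217.8, 103.2]
tcp_rot: [0.584, 3.087, -0.0]
ft_force: [0.1, -0.6, 3.1]
opening: 16.4
grip_force: 58.4
t 4.2 p [ 507.14 -217.76  103.22] ztool [ 3.e-04 -1.e-04 -1.e+00] xt [-0.931  0.365 -0.   ] F [ 0.1 -0.6  3.1] op 16.4 grip 58.4
```

```bash
python3 -m pendant '[[[0,0,0],[0,0,-10],10],[[0,0,0],[0,0,-25],10],[[0,0,0],[0,0,-50],10],[[0,0,0],[0,0,-80],10],[[0,0,0],[0,0,-100],10],[[0,0,0],[0,0,-110],10],[[0,0,0],[0,0,-110],10],[[0,0,0],[0,0,-110],10]]'; python3 d.py '[611,177,213]'
```

```text
time_s: 5.2
eef_pos: [506.6, -217.4, 212.4]
tcp_rot: [-0.583, -3.086, -0.0]
ft_force: [0.6, -0.6, -2.6]
opening: 16.6
grip_force: 58.5
t 5.2 p [ 506.61 -217.38  212.36] ztool [-1.2e-03  4.0e-04 -1.0e+00] xt [-0.931  0.365  0.001] F [ 0.6 -0.6 -2.6] op 16.6 grip 58.5
[611 177 213] -> [ 46.76 405.27  -0.61]
```

```bash
python3 -m pendant '[[[0,0,0],[5,45,0],10],[[0,0,0],[11,95,0],10],[[0,0,0],[17,150,0],10],[[0,0,0],[24,205,0],10],[[0,0,0],[30,260,0],10],[[0,0,0],[36,315,0],10],[[0,0,0],[42,365,0],10],[[0,0,0],[46,395,0],10],[[0,0,0],[47,405,0],10],[[0,0,0],[47,405,0],10]]'; python3 -m pendant '[[[0,0,0],[0,0,20],10],[[0,0,0],[0,0,40],10],[[0,0,0],[0,0,50],10],[[0,0,0],[0,0,50],10],[[0,0,0],[0,0,50],10]]'
python3 - <<'E'
from workcell import env
import cv2,numpy as np
o=[]
for n,x,y in(("top",220,140),("side",245,95)):
    c=env.camera(n);np.savez(n+"1.npz",**c);o.append(cv2.resize(c["img"][y:y+100,x:x+100],(400,400),interpolation=cv2.INTER_CUBIC))
cv2.imwrite("pics/b.png",cv2.convertScaleAbs(np.hstack(o),alpha=1.5))
E
python3 d.py '[611,177,150]'
```

```text
time_s: 6.45
eef_pos: [610.8, 175.9, 212.2]
tcp_rot: [-0.583, -3.086, 0.002]
ft_force: [1.1, -0.5, -2.5]
opening: 17.0
grip_force: 58.8
time_s: 7.08
eef_pos: [611.7, 176.0, 164.0]
tcp_rot: [0.585, 3.086, 0.001]
ft_force: [-0.6, -0.5, -2.6]
opening: 16.3
grip_force: 58.8
t 7.17 p [611.69 176.42 163.98] ztool [ 1.3e-03  5.0e-04 -1.0e+00] xt [-0.931  0.365 -0.001] F [ 0.5  0.4 -2.5] op 16.5 grip 58.8
[611 177 150] -> [ 0.87  0.27 13.98]
```

View pics/b.png

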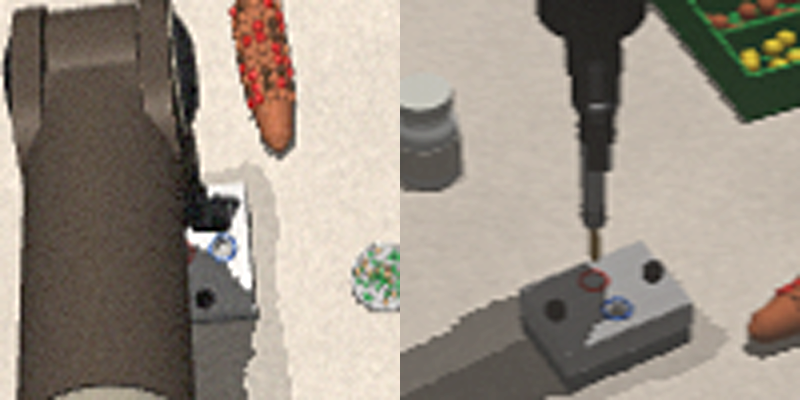

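Side view: the nose tip is at about px (293.8,159.5), just above the red ring centre (293.5,165). The arm hides the hole in the top view. I'll check the lateral offset numerically, using the side camera and the known heights.

Run:
```python
from h import *
np.set_printoptions(precision=1,suppress=True,linewidth=150)
S=dict(np.load("side1.npz"));im=S["img"].astype(int)
for y in range(150,163): print(y,[tuple(im[y,x]) for x in range(291,298)])
for z in(59,63,66.9,75,90,104.9): print(z,proj(S,[611.3,176.4,z]))
pr=cen(S["img"],293.5,165,"r",6);print("ring",pr,onplane(S,pr,45))
print("d px/mm x,y", proj(S,[621.3,176.4,66.9])-proj(S,[611.3,176.4,66.9]),proj(S,[611.3,186.4,66.9])-proj(S,[611.3,176.4,66.9]))
```

```text
150 [(np.int64(34), np.int64(35), np.int64(37)), (np.int64(41), np.int64(43), np.int64(44)), (np.int64(37), np.int64(38), np.int64(40)), (np.int64(38), np.int64(40), np.int64(41)), (np.int64(35), np.int64(36), np.int64(36)), (np.int64(83), np.int64(89), np.int64(94)), (np.int64(121), np.int64(130), np.int64(138))]
151 [(np.int64(62), np.int64(65), np.int64(68)), (np.int64(36), np.int64(37), np.int64(37)), (np.int64(36), np.int64(37), np.int64(39)), (np.int64(35), np.int64(36), np.int64(37)), (np.int64(55), np.int64(57), np.int64(60)), (np.int64(100), np.int64(107), np.int64(113)), (np.int64(122), np.int64(132), np.int64(139))]
152 [(np.int64(104), np.int64(112), np.int64(118)), (np.int64(59), np.int64(67), np.int64(73)), (np.int64(32), np.int64(40), np.int64(45)), (np.int64(66), np.int64(76), np.int64(82)), (np.int64(106), np.int64(116), np.int64(124)), (np.int64(121), np.int64(130), np.int64(137)), (np.int64(118), np.int64(127), np.int64(134))]
153 [(np.int64(108), np.int64(117), np.int64(124)), (np.int64(73), np.int64(83), np.int64(91)), (np.int64(24), np.int64(36), np.int64(46)), 
[... 2587 characters left out ...]
64(113)), (np.int64(109), np.int64(110), np.int64(110)), (np.int64(107), np.int64(109), np.int64(108)), (np.int64(105), np.int64(106), np.int64(108)), (np.int64(105), np.int64(106), np.int64(108))]
162 [(np.int64(45), np.int64(47), np.int64(52)), (np.int64(36), np.int64(38), np.int64(52)), (np.int64(54), np.int64(56), np.int64(88)), (np.int64(77), np.int64(79), np.int64(115)), (np.int64(97), np.int64(98), np.int64(110)), (np.int64(108), np.int64(108), np.int64(108)), (np.int64(106), np.int64(106), np.int64(107))]
59 [293.4 161.5]
63 [293.4 160.5]
66.9 [293.4 159.6]
75 [293.3 157.7]
90 [293.2 154. ]
104.9 [293.1 150.4]
ring [294.1 164.5] [613.5 176.7  45. ]
d px/mm x,y [ 3.  -0.9] [-1.3 -2. ]
```

The tip's projection matches its predicted place (611.4,176.4). The best estimate of the hole, averaged from rings, plate and knobs, is (610.7,176.9). I'll shift about 0.8 mm and descend to just above the plate, then feel the way down.

```bash
python3 -m pendant '[[[0,0,0],[0.8,0.2,6],10],[[0,0,0],[0.8,0.2,12],10],[[0,0,0],[0.8,0.2,17],10],[[0,0,0],[0.8,0.2,17],10],[[0,0,0],[0.8,0.2,17],10]]'; python3 d.py
python3 - <<'E'
from workcell import env
import cv2,numpy as np
c=env.camera("side");x,y=268,135
cv2.imwrite("pics/c.png",cv2.convertScaleAbs(cv2.resize(c["img"][y:y+50,x:x+50],(600,600),interpolation=cv2.INTER_CUBIC),alpha=1.8))
E
```

```text
time_s: 7.8
eef_pos: [610.6, 177.0, 146.1]
tcp_rot: [0.584, 3.087, -0.0]
ft_force: [-0.5, -1.4, -1.5]
opening: 16.4
grip_force: 58.8
t 7.8 p [610.6  177.   146.12] ztool [ 1.e-04 -0.e+00 -1.e+00] xt [-0.931  0.365 -0.   ] F [-0.5 -1.4 -1.5] op 16.4 grip 58.8
```

View pics/c.png

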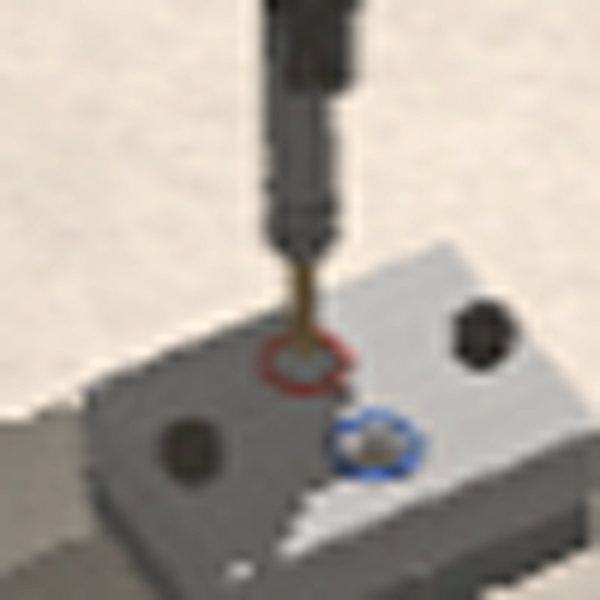

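The ring centre is at crop (307,360), and the nose tip at (304,355) is about 4 mm above the plate, so it's aligned within about 1 mm. I'll nudge slightly and enter the hole, watching the force.

```bash
python3 -m pendant '[[[0,0,0],[-0.3,0.5,1],10],[[0,0,0],[-0.3,0.5,2.5],10],[[0,0,0],[-0.3,0.5,4.5],10],[[0,0,0],[-0.3,0.5,4.5],10]]'; python3 -m pendant '[[[0,0,0],[0,0,1.5],10],[[0,0,0],[0,0,3],10],[[0,0,0],[0,0,3],10]]'; python3 d.py
```

```text
time_s: 8.35
eef_pos: [610.8, 177.4, 141.3]
tcp_rot: [-0.584, -3.087, 0.0]
ft_force: [0.8, -0.6, -3.6]
opening: 16.5
grip_force: 58.8
time_s: 8.72
eef_pos: [610.9, 177.3, 138.4]
tcp_rot: [-0.584, -3.087, 0.0]
ft_force: [-0.1, -0.0, -1.3]
opening: 16.4
grip_force: 58.8
t 8.72 p [610.86 177.32 138.41] ztool [-3.e-04 -1.e-04 -1.e+00] xt [-0.931  0.365  0.   ] F [-0.1 -0.  -1.3] op 16.4 grip 58.8
```

The tip is 3.7 mm below the plate top with no force, so it's in the hole. Continuing in small steps.

```bash
for i in 1; do python3 -m pendant '[[[0,0,0],[0,0,1],10],[[0,0,0],[0,0,2],10],[[0,0,0],[0,0,2],10]]'|grep -E 'pos|ft'; python3 -m pendant '[[[0,0,0],[0,0,1],10],[[0,0,0],[0,0,2],10],[[0,0,0],[0,0,2],10]]'|grep -E 'pos|ft'; python3 -m pendant '[[[0,0,0],[0,0,1],10],[[0,0,0],[0,0,2],10],[[0,0,0],[0,0,2],10]]'|grep -E 'pos|ft';  done
```

```text
eef_pos: [610.9, 177.3, 136.5]
ft_force: [-0.5, 0.8, -2.1]
eef_pos: [610.9, 177.4, 134.5]
ft_force: [-0.2, 1.1, -2.5]
eef_pos: [610.9, 177.3, 132.5]
ft_force: [-0.2, 0.4, -1.9]
```

```bash
python3 -m pendant '[[[0,0,0],[0,0,1],10],[[0,0,0],[0,0,2],10],[[0,0,0],[0,0,2],10]]'|grep -E 'pos|ft'; python3 -m pendant '[[[0,0,0],[0,0,1],10],[[0,0,0],[0,0,2],10],[[0,0,0],[0,0,2],10]]'|grep -E 'pos|ft'; python3 -m pendant '[[[0,0,0],[0,0,1],10],[[0,0,0],[0,0,2],10],[[0,0,0],[0,0,2],10]]'|grep -E 'pos|ft'
```

```text
eef_pos: [610.9, 177.3, 130.4]
ft_force: [0.1, 0.5, -2.4]
eef_pos: [611.2, 177.4, 128.9]
ft_force: [-0.3, -0.1, 1.3]
eef_pos: [611.2, 177.4, 126.8]
ft_force: [-0.2, 0.2, 3.1]
```

Contact with the blank at TCP z≈129.5, about 12.7 mm below the plate top and within 6–18. The snap should come near z≈119.5 and the hard stop at 117.5. Pressing on gradually.

```bash
python3 -m pendant '[[[0,0,0],[0,0,1],10],[[0,0,0],[0,0,2],10],[[0,0,0],[0,0,2],10]]'|grep -E 'pos|ft'; python3 -m pendant '[[[0,0,0],[0,0,1],10],[[0,0,0],[0,0,2],10],[[0,0,0],[0,0,2],10]]'|grep -E 'pos|ft'; python3 -m pendant '[[[0,0,0],[0,0,0.5],10],[[0,0,0],[0,0,1],10],[[0,0,0],[0,0,1],10]]'|grep -E 'pos|ft|open|grip'
```

```text
eef_pos: [611.3, 177.4, 124.9]
ft_force: [-0.7, -0.5, 6.8]
eef_pos: [611.4, 177.4, 123.3]
ft_force: [-1.2, -1.3, 6.9]
eef_pos: [611.4, 177.4, 122.4]
ft_force: [-2.3, -1.4, 9.4]
opening: 16.4
grip_force: 60.0
```

```bash
python3 -m pendant '[[[0,0,0],[0,0,0.5],10],[[0,0,0],[0,0,1],10],[[0,0,0],[0,0,1],10]]'|grep -E 'pos|ft'; python3 -m pendant '[[[0,0,0],[0,0,0.5],10],[[0,0,0],[0,0,0.5],10]]'|grep -E 'pos|ft'; python3 -m pendant '[[[0,0,0],[0,0,0.5],10],[[0,0,0],[0,0,0.5],10]]'|grep -E 'pos|ft'
```

```text
eef_pos: [611.5, 177.3, 121.5]
ft_force: [-0.9, -1.6, 10.3]
eef_pos: [611.5, 177.4, 121.1]
ft_force: [-1.4, -0.8, 10.8]
eef_pos: [611.5, 177.4, 120.7]
ft_force: [-0.4, -0.9, 10.6]
```

```bash
for i in 1; do python3 -m pendant '[[[0,0,0],[0,0,0.5],10],[[0,0,0],[0,0,0.5],10]]'|grep -E 'pos|ft'; python3 -m pendant '[[[0,0,0],[0,0,0.5],10],[[0,0,0],[0,0,0.5],10]]'|grep -E 'pos|ft'; done; python3 d.py
```

```text
eef_pos: [611.6, 177.3, 120.2]
ft_force: [-1.0, -0.1, 11.3]
eef_pos: [611.6, 177.3, 119.7]
ft_force: [-2.6, -1.1, 10.9]
t 13.47 p [611.56 177.32 119.7 ] ztool [ 1.3e-03  6.0e-04 -1.0e+00] xt [-0.931  0.365 -0.001] F [-2.6 -1.1 10.9] op 16.6 grip 60.2
```

```bash
python3 -m pendant '[[[0,0,0],[0,0,0.4],10],[[0,0,0],[0,0,0.4],10]]'|grep -E 'pos|ft';python3 d.py|cut -c1-300; python3 -m pendant '[[[0,0,0],[0,0,0.3],10],[[0,0,0],[0,0,0.3],10]]'|grep -E 'pos|ft'
```

```text
eef_pos: [611.6, 177.4, 119.3]
ft_force: [-1.9, -0.6, 10.8]
t 13.72 p [611.56 177.37 119.32] ztool [ 1.4e-03  7.0e-04 -1.0e+00] xt [-0.931  0.365 -0.001] F [-1.9 -0.6 10.8] op 16.5 grip 60.2
eef_pos: [611.5, 177.4, 119.0]
ft_force: [-2.2, -0.9, 10.8]
```

```bash
python3 -m pendant '[[[0,0,0],[0,0,0.4],10],[[0,0,0],[0,0,0.4],10]]'|grep -E 'pos|ft'; python3 -m pendant '[[[0,0,0],[0,0,0.3],10],[[0,0,0],[0,0,0.3],10]]'|grep -E 'pos|ft'
```

```text
eef_pos: [611.5, 177.4, 118.5]
ft_force: [-1.9, -0.2, 10.7]
eef_pos: [611.5, 177.4, 118.1]
ft_force: [-2.0, -0.7, 8.5]
```

```bash
python3 -m pendant '[[[0,0,0],[0,0,0.3],10],[[0,0,0],[0,0,0.3],10]]'|grep -E 'pos|ft';  python3 -m pendant '[[[0,0,0],[0,0,0.3],10],[[0,0,0],[0,0,0.3],10]]'|grep -E 'pos|ft'
```

```text
eef_pos: [611.4, 177.4, 117.6]
ft_force: [-0.8, -0.9, 6.4]
eef_pos: [611.3, 177.4, 117.2]
ft_force: [-0.8, -0.3, 7.2]
```

Run:
```python
from workcell import env
import cv2,numpy as np
np.set_printoptions(precision=1)
c=env.camera("side");x,y=268,100;np.savez("side2.npz",**c)
cv2.imwrite("pics/e.png",cv2.convertScaleAbs(cv2.resize(c["img"][y:y+75,x:x+50],(400,600),interpolation=cv2.INTER_CUBIC),alpha=1.8))
F=[]
for i in range(6): env.camera("side");F.append(env.get_state()["ft_force"])
print(np.mean(F,0),env.get_state()["eef_pos"])
```

```text
[-1.1 -0.3  7.1] [611.3 177.4 117.2]
```

View pics/e.png

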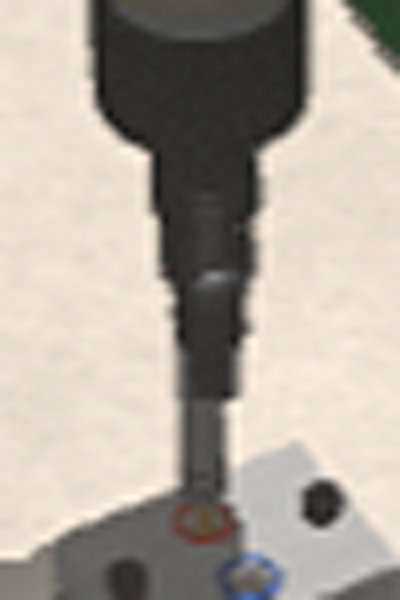

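The push peaked at about 13 N, fell to about 8.6 N and flattened at about 9.3 N at roughly 12 mm travel, so the spring has snapped. The picture shows the nose in the red ring (crop (204,520)), with the sleeve end above the plate. I'll lift straight out.

```bash
python3 -m pendant '[[[0,0,0],[0,0,-3],10],[[0,0,0],[0,0,-8],10],[[0,0,0],[0,0,-16],10],[[0,0,0],[0,0,-28],10],[[0,0,0],[0,0,-48],10],[[0,0,0],[0,0,-75],10],[[0,0,0],[0,0,-95],10],[[0,0,0],[0,0,-100],10],[[0,0,0],[0,0,-100],10]]'; python3 d.py '[507.3,-217.6,213]'
python3 - <<'E'
from h import *
from workcell import env
c=env.camera("side");np.savez("side3.npz",**c)
p=env.get_state()["eef_pos"]
x,y=260,65
cv2.imwrite("pics/f.png",cv2.convertScaleAbs(cv2.resize(c["img"][y:y+80,x:x+60],(450,600),interpolation=cv2.INTER_CUBIC),alpha=1.8))
for dz in(59.1,97.1):
    q=proj(c,p-[0,0,dz]);print(dz,q,"in crop",(q-[x,y])*7.5+3.25)
E
```

```text
time_s: 16.45
eef_pos: [610.7, 177.4, 216.3]
tcp_rot: [-0.584, -3.087, 0.0]
ft_force: [-0.7, -0.9, -2.9]
opening: 16.9
grip_force: 58.9
t 16.45 p [610.71 177.36 216.33] ztool [-4.e-04  0.e+00 -1.e+00] xt [-0.931  0.365  0.   ] F [-0.7 -0.9 -2.9] op 16.9 grip 58.9
[ 507.3 -217.6  213. ] -> [ -47.93 -405.45    3.36]
59.1 [292.39669859 137.03268914] in crop [246.22523944 543.49516855]
97.1 [292.66840321 146.82204932] in crop [248.26302408 616.91536992]
```

View pics/f.png

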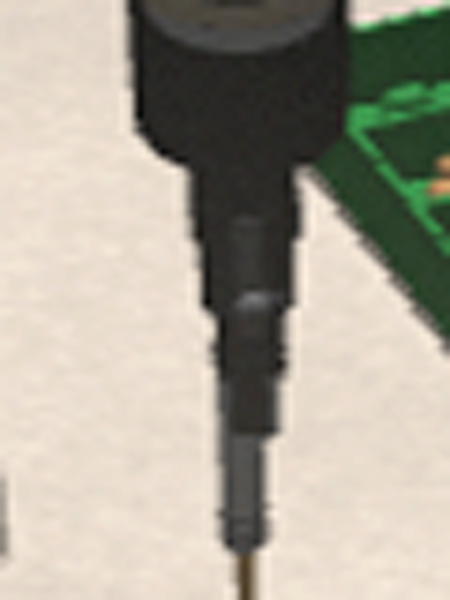

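The sleeve end is at crop (245,545), predicted (246,543.5), so the punch hasn't slipped or tilted. Back to the stand.

```bash
python3 -m pendant '[[[0,0,0],[-5,-45,0],10],[[0,0,0],[-11,-95,0],10],[[0,0,0],[-17,-150,0],10],[[0,0,0],[-24,-205,0],10],[[0,0,0],[-30,-260,0],10],[[0,0,0],[-36,-315,0],10],[[0,0,0],[-42,-365,0],10],[[0,0,0],[-47,-395,0],10],[[0,0,0],[-48,-405,0],10],[[0,0,0],[-48,-405,0],10]]'; python3 -m pendant '[[[0,0,0],[0,0,0],10],[[0,0,0],[0,0,0],10]]' | grep pos; python3 d.py '[507.1,-217.7,183]'
```

```text
time_s: 17.75
eef_pos: [507.5, -216.9, 216.0]
tcp_rot: [-0.585, -3.086, -0.0]
ft_force: [-0.0, 0.2, -2.7]
opening: 16.7
grip_force: 59.0
eef_pos: [508.3, -215.8, 216.4]
t 18.0 p [ 508.26 -215.76  216.39] ztool [-2.e-04  5.e-04 -1.e+00] xt [-0.932  0.363  0.   ] F [-0.2 -0.3 -2.2] op 16.4 grip 59.0
[ 507.1 -217.7  183. ] -> [ 0.37 -2.24 33.39]
```

```bash
python3 -m pendant '[[[0,0,0],[0.5,-0.7,10],10],[[0,0,0],[0.5,-0.7,22],10],[[0,0,0],[0.5,-0.7,33],10],[[0,0,0],[0.5,-0.7,33],10],[[0,0,0],[0.5,-0.7,33],10]]'; python3 -m pendant '[[[0,0,0],[0,0,0],10],[[0,0,0],[0,0,0],10]]' | grep -E "pos|ft";python3 d.py '[507.1,-217.7,103.2]'
```

```text
time_s: 18.62
eef_pos: [507.1, -217.9, 183.6]
tcp_rot: [-0.584, -3.087, 0.0]
ft_force: [-0.3, 0.3, -2.2]
opening: 16.7
grip_force: 59.0
eef_pos: [507.2, -217.8, 183.9]
ft_force: [0.4, 0.5, -2.9]
t 18.88 p [ 507.22 -217.76  183.9 ] ztool [ 6.e-04 -0.e+00 -1.e+00] xt [-0.931  0.365 -0.001] F [ 0.4  0.5 -2.9] op 17.0 grip 59.0
[ 507.1 -217.7  103.2] -> [ 0.18 -0.   80.7 ]
```

```bash
python3 -m pendant '[[[0,0,0],[0,0,8],10],[[0,0,0],[0,0,16],10],[[0,0,0],[0,0,25],10],[[0,0,0],[0,0,34],10],[[0,0,0],[0,0,41],10],[[0,0,0],[0,0,41],10]]' | grep -E "pos|ft"; python3 -m pendant '[[[0,0,0],[0,0,3],10],[[0,0,0],[0,0,6],10],[[0,0,0],[0,0,9],10],[[0,0,0],[0,0,9],10]]' | grep -E "pos|ft"; python3 d.py
```

```text
eef_pos: [506.7, -217.6, 141.9]
ft_force: [-0.6, 0.5, -2.0]
eef_pos: [506.9, -217.6, 133.4]
ft_force: [-0.8, 0.6, -1.7]
t 20.12 p [ 506.92 -217.59  133.37] ztool [-4.e-04  1.e-04 -1.e+00] xt [-0.931  0.365  0.   ] F [-0.8  0.6 -1.7] op 16.6 grip 59.0
```

```bash
python3 -m pendant '[[[0,0,0],[0,0,4],10],[[0,0,0],[0,0,8],10],[[0,0,0],[0,0,12],10],[[0,0,0],[0,0,16],10],[[0,0,0],[0,0,20],10],[[0,0,0],[0,0,24],10],[[0,0,0],[0,0,27],10],[[0,0,0],[0,0,27],10]]' | grep -E "pos|ft"; python3 d.py '[507.1,-217.7,103.2]'
```

```text
eef_pos: [506.9, -217.6, 106.4]
ft_force: [0.2, -0.5, -1.8]
t 21.12 p [ 506.91 -217.62  106.35] ztool [-4.e-04  1.e-04 -1.e+00] xt [-0.931  0.365  0.   ] F [ 0.2 -0.5 -1.8] op 16.7 grip 59.0
[ 507.1 -217.7  103.2] -> [-0.21 -0.    3.15]
```

```bash
python3 -m pendant '[[[0,0,0],[0,0,1],10],[[0,0,0],[0,0,2],10],[[0,0,0],[0,0,2.5],10],[[0,0,0],[0,0,2.5],10]]' | grep -E "pos|ft"; python3 -m pendant '[[[0,0,0],[0,0,0.4],10],[[0,0,0],[0,0,0.4],10]]' | grep -E "pos|ft"; python3 -m pendant '[[[0,0,0],[0,0,0.3],10],[[0,0,0],[0,0,0.3],10]]' | grep -E "pos|ft"
```

```text
eef_pos: [507.0, -217.6, 104.1]
ft_force: [-0.1, 0.4, -2.9]
eef_pos: [507.0, -217.7, 103.7]
ft_force: [-0.0, -1.3, -1.9]
eef_pos: [507.0, -217.7, 103.4]
ft_force: [-0.1, 0.6, -2.7]
```

```bash
python3 -m pendant '[[[0,0,0],[0,0,0.3],10],[[0,0,0],[0,0,0.3],10]]' | grep -E "pos|ft"; python3 -m pendant '[[[0,0,0],[0,0,0.3],10],[[0,0,0],[0,0,0.3],10]]' | grep -E "pos|ft"; python3 -m pendant '[[[0,0,0],[0,0,0.3],10],[[0,0,0],[0,0,0.3],10]]' | grep -E "pos|ft"
```

```text
eef_pos: [507.1, -217.7, 103.3]
ft_force: [0.2, -0.1, 1.1]
eef_pos: [507.3, -217.8, 103.2]
ft_force: [-0.6, 0.8, 5.5]
eef_pos: [507.4, -217.8, 103.1]
ft_force: [-2.5, 1.9, 8.2]
```

It's seated at z 103.2, the same height as at the start. I'll relieve the load, release and rise.

```bash
python3 -m pendant '[[[0,0,0],[0,0,-0.5],10],[[0,0,0],[0,0,-0.5],10],[[0,0,0],[0,0,-0.5],20],[[0,0,0],[0,0,-0.5],26],[[0,0,0],[0,0,-0.5],40],[[0,0,0],[0,0,-0.5],60],[[0,0,0],[0,0,-0.5],60],[[0,0,0],[0,0,-0.5],60]]'; python3 -m pendant '[[[0,0,0],[0,0,-10],60],[[0,0,0],[0,0,-30],60],[[0,0,0],[0,0,-60],60],[[0,0,0],[0,0,-100],60],[[0,0,0],[50,0,-130],60],[[0,0,0],[80,50,-140],60],[[0,0,0],[80,110,-140],60],[[0,0,0],[80,170,-140],60],[[0,0,0],[80,220,-140],60],[[0,0,0],[80,220,-140],60]]'
python3 - <<'E'
from h import *
from workcell import env
o=[]
T,S=env.camera("top"),env.camera("side")
for c,x,y in((T,360,205),(S,294,250)): o.append(cv2.resize(c["img"][y:y+50,x:x+50],(400,400),interpolation=cv2.INTER_CUBIC))
cv2.imwrite("pics/g.png",cv2.convertScaleAbs(np.hstack(o),alpha=1.5))
pa,pb=cen(T["img"],387.3,228.2,"r",3),cen(S["img"],319.2,255.3,"r",3);print(pa,pb,tri(T,S,pa,pb))
E
```

```text
time_s: 23.88
eef_pos: [507.1, -217.7, 103.0]
tcp_rot: [0.584, 3.087, 0.0]
ft_force: [-0.2, -0.1, -0.0]
opening: 59.9
grip_force: 0.0
time_s: 25.12
eef_pos: [513.8, 20.7, 243.2]
tcp_rot: [0.573, 3.089, 0.001]
ft_force: [0.5, -1.2, -0.7]
opening: 60.0
grip_force: 0.0
[387.18835616 227.51969178] [319.20681265 255.33941606] (array([ 509.93457068, -216.57404104,  142.72208296]), array([-0.17909235,  0.88334915,  1.41493589, -0.43179518]))
```

View pics/g.png

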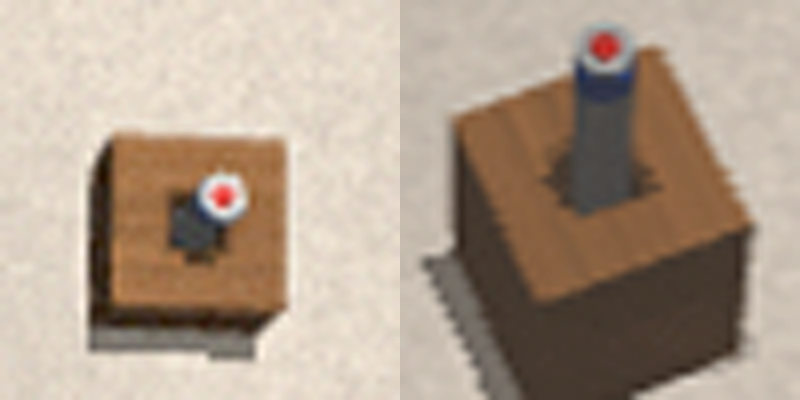

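Top crop (222,196) and side crop (604,46): the punch stands upright and fully home in the stand, with its top at z≈143 as at the start. Handing in.

```bash
python3 -m pendant '[[[0,0,0],[0,0,0],60],[[0,0,0],[0,0,0],60],[[0,0,0],[0,0,0],60]]' | grep time; python3 -c "
from workcell import env
print(env.hand_in())"
```

```text
time_s: 25.6
the job is handed in; nothing more can be done
None
```

The blank was punched through the red-ringed hole: the push peaked at about 13 N, then dropped to about 9 N, which I took as the spring snapping because the gripper hid the red pin. The punch is back upright and fully home in its stand, and the job was handed in at 25.6 s.

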